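# Scan the test cork's code under the toggle clamp and park the scanner

### The arm

A 6-joint arm with a two-finger parallel gripper is mounted at the origin on the work surface. World frame = base frame: x ahead of the robot, y to its left, z up, the work surface at z = 0. Lengths are in m, angles in rad, forces in N, time in s.
With the tool pointing down it reaches from about 0.325 to 0.925 m from the base axis. Payload 3.1 kg.
Tool frame: the origin (TCP) lies midway between the tips of the shut fingers; the grasp point (between the pads) lies env.hold_point_z behind it (env.hold_point_z is the distance from the TCP to the grasp point, in m); z points along the fingers, y is the direction in which the jaws open and shut (so a half turn about z gives the same grasp; the last joint's range is limited). The gripper opens to 85 mm and grips with 20 to 120 N. Pads are 22 mm wide; open, the fingers measure 114 mm over their backs; the gripper's body (76 mm by 85 mm) begins 54 mm behind the grasp point. The pads swing forward as they close: fully open they stand 13 mm farther back than shut.
Start: joints at [1.203, 0.217, 1.613, -0, 1.311, -0.112], TCP at [0.158, 0.605, 0.231] pointing down, gripper open.
Joint ranges: [-2.75, 2.75], [-0.78, 2.1], [0.31, 2.55], [-1.13, 4.27], [0.13, 2.63], [-2.58, 2.58]. Speed limits (rad/s): [2.79, 2.79, 3.14, 3.14, 3.14, 3.14].

### API

Orientations are given as a unit quaternion [w, x, y, z].
In Python, from cell import env gives the robot as it stands. Calls block until the motion is done:
- env.move_ptp(position, orientation): joint-space move of the TCP to a pose.
- env.servo_line(position, rate=0.15, rotation=None): straight line of the TCP; rotation=None keeps the orientation; rate is the mean speed in m/s.
- env.set_joints(angles): joint-space move.
- env.move_gripper(opening, f_grip=None): finger opening in m; f_grip is the grip in N (None keeps the last); returns when the fingers have stopped.
- env.wait(seconds).
- env.ik(position, orientation): joint angles nearest the present ones, or None.
- env.get_state(): the state.
- env.get_image(name): name is "scene" or "top"; returns the picture (384x512x3 uint8, red, green, blue); there is no depth.
- env.get_calibration(name): a dict with "fx", "fy", "cx", "cy" (pixels), "rvec" (rotation vector, rad) and "tvec" (3), from world to camera coordinates, as OpenCV has them. Camera axes: x right, y down, z forward; pixel columns grow to the right and rows downward; lengths in m; the calibration is good to about 2 mm. A picture is of the moment at which its call begins. get_calibration takes no time and is no camera call.
A pose or a line that the arm cannot do raises env.MotionError and nothing moves.
- env.job_done(): hands the job in, once; it reports no verdict.
The state is a dict: "clock": time; "joint_pos": joint angles; "qd": joint speeds; "joint_efforts": joint torques, N m; "ee_pos": TCP position; "orientation": TCP orientation; "contact_force": force on the tool from outside, world axes, zero at the start; "torque": the same for the moment, N m; "width": finger opening in m.
Only numpy, scipy, OpenCV 4.12 (cv2) and the standard library are available. Lean on these libraries where they do the work, as an engineer would, in place of code of your own. Each camera call takes 0.05 s, during which the arm holds its last target. There are 200 camera calls.

### The job

Push the red handle of the toggle clamp well back, so that its foot swings clear of the code on the test cork, and leave it open. Then pick up the scanner and hold it steady for two seconds with its window about 8 cm from the code, pointing squarely at its centre. Finally set the scanner down flat along the middle of the blue charging pad, head towards either end, letting go only once it is down, and leave everything else on the counter where it stands.

Things in the scene. Friction and masses are not known exactly. Their poses are not given: they have to be found in the camera images.
- block: Wooden cork-testing block screwed to the counter, base 130 (x) x 100 (y) mm, up to 125 mm tall without the clamp; origin under its centre, z up. Its front is a 45-degree slope facing its own -x, with the test cork seated in the slope. At the back stands the toggle clamp.
- code: Coded end of the test cork: a white disc 29 mm across with a black square code, on the 34 mm cork end. Origin at the centre of the disc, which is 30 mm in front (-x) of the block's origin and 100 mm above the counter; its z axis points straight out of the disc (45 degrees up, towards the block's -x).
- clamp (a joint): Angle of the toggle clamp in rad: 0 to 0.25 with its rubber foot over the code, 1.4 swung fully back. It stays where left; about 3 N at the handle moves it. One bent lever: a steel arm from the hinge forward over the code to the foot, and a red handle (20 mm thick) that at 0 leans 30 degrees from vertical to the block's -x. Pushing the handle to the block's +x opens it.
- clamp_tip (a point): Tip of the clamp's red handle (centre of its rounded end), 100 mm from the hinge; moves with the clamp.
- clamp_hinge (a point): Middle of the clamp's hinge axis, 35 mm behind (+x) the block's origin and 145 mm above the counter; the hinge axis is the block's y axis.
- scanner: Hand-held code scanner, lying flat on its handle: grey handle 100 mm long (its x from -65 to +35 mm), 34 mm wide (y), 30 mm tall (z), with a yellow head 60 mm wide raised at its +x end (head from x = 43 to 97 mm, z = 29 to 82 mm) looking forwards and 45 degrees down. Origin on the flat underside, x along the handle to the head, z up. 0.2 kg.
- scanner_grip (a point): Good grip point on the scanner, near its centre of mass: 10 mm behind its origin, 22 mm above its underside; grip across the 34 mm width.
- eye: The scanner's window (black with a red stripe, on the lower front of the head). Origin at the window's centre, 86 mm ahead (+x) of the scanner's origin and 39 mm above its underside; its own x axis is the line of sight, pointing out of the window (scanner's +x and 45 degrees down).
- pad: Blue charging pad fixed to the counter, 190 (x) x 80 (y) x 8 mm, with two white lines along its length; origin under its centre, so its top is 8 mm above its origin.
- bottle: Black glass wine bottle with paper band and brass cap, 72 mm wide, 280 mm tall, standing; origin under its centre. Leave alone.
- barrel: Steel spring-barrel corkscrew standing on its 48 mm wide barrel, 153 mm tall, with an 86 mm cross bar along its y at the top; origin under its centre. Leave alone.
- cup: Copper measuring cup, 72 mm wide, 65 mm tall; origin under its centre. Leave alone.
- rosewood: Rosewood corkscrew lying flat: handle 90 mm long along its y with brass caps, 26 mm thick, steel worm along its +x, 96 mm overall; origin 35 mm ahead of the handle's middle. Leave alone.
- jar: Amber glass jar with brass lid, 68 mm wide, 80 mm tall; origin under its centre. Leave alone.
- bowl: Dark wooden bowl full of corks, 124 mm wide, about 60 mm tall; origin under its centre. Leave alone.
- carton: Open cardboard box 110 x 110 x 60 mm with rosewood handles in it; origin under its centre. Leave alone.
- cork: Single champagne cork standing on the counter, 32 mm wide, 46 mm tall; origin under its centre. Leave alone.
There are look-alikes about, which are no part of the job. What is shaped like the scanner but pink is not meant.

How it is judged:
On the way, in this order (a step that is already met when the one before it is completed fails the run):
1. the clamp is swung back by more than 0.8 rad, the scanner not yet moved (value of joint clamp above 0.8 rad and distance of scanner from where it was at the start of the episode below 0.02 m), for 0.2 s.
2. the clamp is open and the scanner's window is held 50 to 120 mm from the code, line of sight within 15 mm of its centre and within 0.3 rad of square, steady (below 0.03 m/s and 0.2 rad/s) for 1.5 s (value of joint clamp above 0.8 rad and x of code in the frame of eye between 0.05 and 0.12 m and y of code in the frame of eye between -0.015 and 0.015 m and z of code in the frame of eye between -0.015 and 0.015 m and z of eye in the frame of code above 0.03 m and angle between the x axis of eye and the z axis of code, either way round below 0.3 rad and linear speed of scanner below 0.03 m/s and angular speed of scanner below 0.2 rad/s), for 1.5 s.
3. the scanner is set down, not dropped: still gripped by the fingers, it is over the middle of the pad with its origin less than 7 mm above the pad's top (x of scanner in the frame of pad between -0.03 and 0.03 m and y of scanner in the frame of pad between -0.02 and 0.02 m and z of scanner in the frame of pad between 0 and 0.015 m and angle between scanner's own z axis and vertical below 0.2 rad and contact force between the fingers and scanner above 1 N), for 0.05 s.
At the end, for the whole second after the job is handed in: The clamp is still open (more than 0.8 rad); the scanner lies flat and at rest on the charging pad, its origin within 30 mm along and 20 mm across of the pad's centre, its length within 0.25 rad of the pad's (either way round) (value of joint clamp above 0.8 rad and x of scanner in the frame of pad between -0.03 and 0.03 m and y of scanner in the frame of pad between -0.02 and 0.02 m and z of scanner in the frame of pad between 0.004 and 0.012 m and angle between scanner's own z axis and vertical below 0.1 rad and angle between the x axis of scanner and the x axis of pad, either way round below 0.25 rad and linear speed of scanner below 0.02 m/s); the robot touches nothing.
It fails at once if a bystander is shifted by more than 30 mm or tipped (distance of any of bottle, barrel, cup, rosewood, jar, bowl, carton, cork from where it was at the start of the episode above 0.03 m or angle between any of bottle, barrel, cup, rosewood, jar, bowl, carton, cork's own z axis and vertical above 0.35 rad).
It also fails if it takes over 61 s, if anything falls off the work surface, if the arm or the gripper's body presses on something with over 40 N, if the wrist force passes 120 N, or if a joint passes its speed limit or range.

## Working session

There is one attempt and no reset: what is moved stays moved. The work goes in short steps, each a Python script; the robot and the scene stay as the last script left them, time stands still between calls to the robot, and variables do not carry over. Pictures are saved under pics/ and viewed, about 8 in all and at most 12, crops included, and the job is handed in when it is done.

```bash
ls; mkdir -p pics; python3 - <<'E'
from cell import env
import cv2,numpy as np
for n in("scene","top"):
    im=env.get_image(n); cv2.imwrite(f"pics/{n}0.png",im[:,:,::-1])
    cv2.imwrite(f"pics/{n}0b.png",cv2.resize(im[:,:,::-1],(800,600),interpolation=cv2.INTER_CUBIC))
    c=env.get_calibration(n);print({k:np.round(v,4).tolist() for k,v in c.items()})
    R=cv2.Rodrigues(np.array(c["rvec"]))[0];print(-R.T@np.array(c["tvec"]))
print(env.hold_point_z, env.get_state())
E
```

```text
pics
{'fx': 482.7109, 'fy': 482.7109, 'cx': 251.426, 'cy': 192.5577, 'rvec': [0.8478, 2.5321, -1.1278], 'tvec': [0.3885, -0.0866, 1.8602]}
[1.15506602 0.92926325 1.19204001]
{'fx': 448.3128, 'fy': 448.3128, 'cx': 253.8946, 'cy': 187.9421, 'rvec': [2.0291, -2.19, 0.2395], 'tvec': [0.0188, 0.5084, 1.4803]}
[0.17900487 0.00676701 1.5550528 ]
0.0187 {'clock': 0.1, 'joint_pos': array([ 1.20281572e+00,  2.17682876e-01,  1.61476879e+00,  5.24101763e-06,
        1.31131822e+00, -1.12189021e-01]), 'qd': array([ 0.00187048, -0.00281019, -0.00362012,  0.002343  , -0.00129756,
        0.00014734]), 'joint_efforts': array([-1.27496736e-03, -3.98075616e+01, -3.04967988e+01, -2.00430404e-04,
        4.23060585e-03, -5.78779158e-08]), 'ee_pos': array([0.15783685, 0.60398335, 0.23009883]), 'orientation': array([-2.61315711e-04,  1.27548000e-01,  9.91831802e-01, -1.05678888e-03]), 'contact_force': array([-0.32350508, -0.46080047,  0.24623137]), 'torque': array([ 0.03471912, -0.01571461, -0.01255954]), 'width': 0.0857820659013966}
```

View pics/scene0b.png

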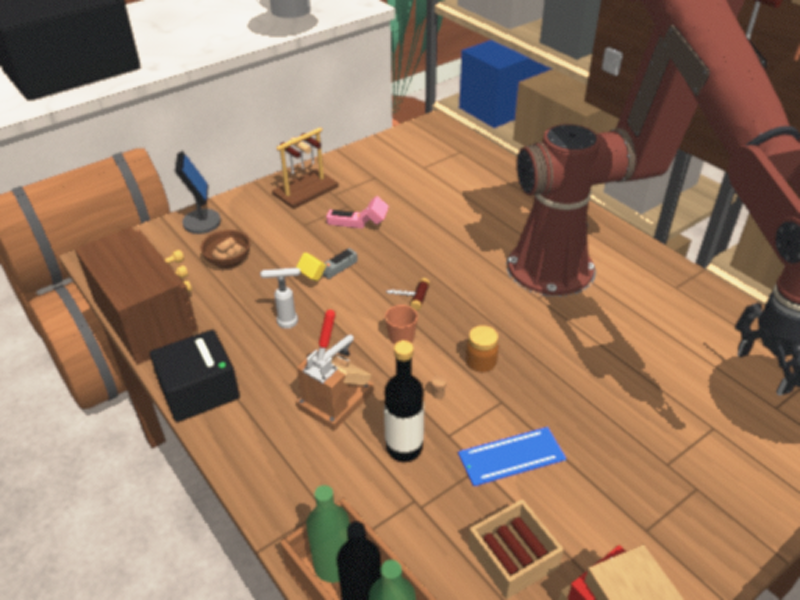

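View pics/top0b.png

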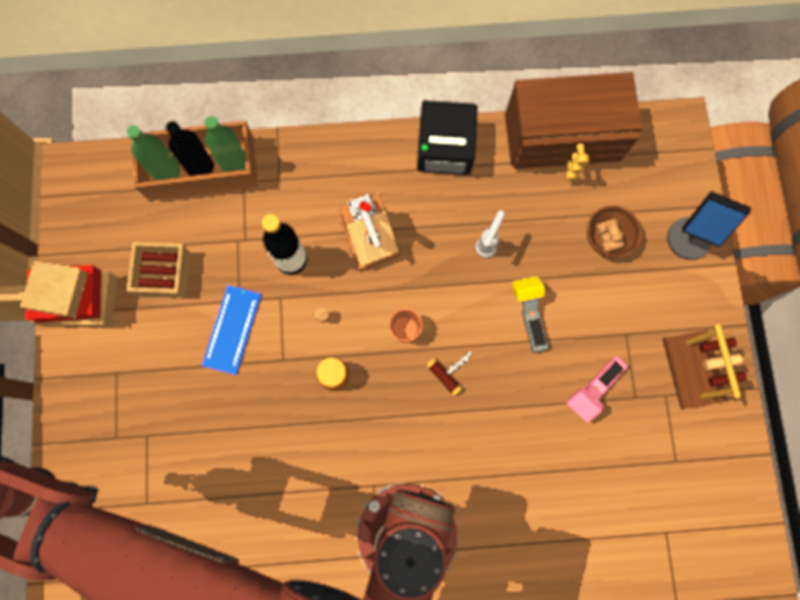

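The scene view shows the block at (330,380), the yellow/grey scanner at (330,262), a pink look-alike at (360,212) and the blue pad at (512,456). In the top view the block is at (370,235), the scanner at (532,315), pink at (598,388) and the pad at (233,330). The yellow-headed, grey-handled one fits the description. I'll enlarge crops to confirm it and measure.

```bash
python3 - <<'E'
import cv2,numpy as np
t=cv2.imread("pics/top0.png");s=cv2.imread("pics/scene0.png")
def crop(im,x,y,w,h,k):return cv2.resize(im[y:y+h,x:x+w],None,fx=k,fy=k,interpolation=cv2.INTER_CUBIC)
# top: block (210,115) 50x65 ; scanner (315,170) 50x65 ; pad (122,178) 50x65
cv2.imwrite("pics/c1.png",np.hstack([crop(t,x,y,50,70,5) for x,y in((212,115),(318,170),(124,178))]))
cv2.imwrite("pics/c2.png",np.hstack([crop(s,x,y,80,90,5) for x,y in((180,190),(160,145))]))
E
```

```text
(no output)
```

View pics/c1.png

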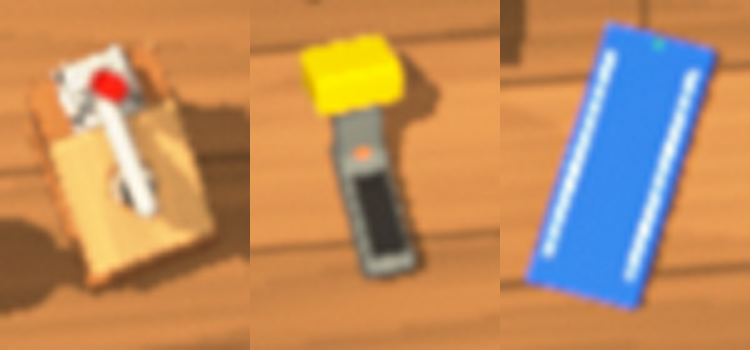

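View pics/c2.png

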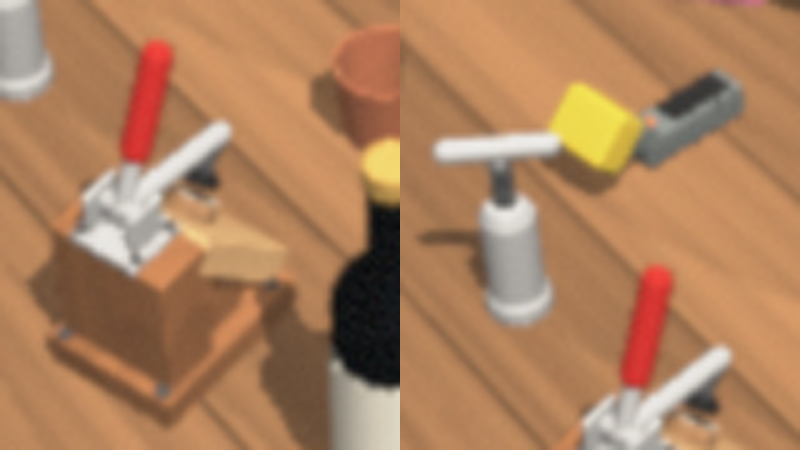

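```bash
cat > h.py <<'E'
import cv2,numpy as np
from cell import env
from scipy.optimize import least_squares
C={n:env.get_calibration(n) for n in("scene","top")}
def proj(n,P):
    c=C[n];K=np.array([[c["fx"],0,c["cx"]],[0,c["fy"],c["cy"]],[0,0,1.]])
    return cv2.projectPoints(np.array(P,float).reshape(-1,3),np.array(c["rvec"]),np.array(c["tvec"]),K,None)[0][:,0]
def cr(u,v,x0,y0,k=5):return((u+.5)/k-.5+x0,(v+.5)/k-.5+y0)
def w(p,P):
    c,s=np.cos(p[2]),np.sin(p[2]);P=np.array(P,float)
    return np.c_[p[0]+c*P[:,0]-s*P[:,1],p[1]+s*P[:,0]+c*P[:,1],P[:,2]]
def fit(name,obs,p0,mod=None):
    """obs: (cam, point or f(q), (u,v)); p=x,y,yaw,extra"""
    def r(p):
        return np.concatenate([(proj(n,w(p,[P(p) if callable(P) else P]))[0]-uv) for n,P,uv in obs])
    s=least_squares(r,p0,x_scale=.01,loss="soft_l1")
    print(name,np.round(s.x,4),"res px",np.round(r(s.x).reshape(-1,2),1).tolist());return s.x
E
cat > m.py <<'E'
from h import *
T=lambda u,v:cr(u,v,212,115);S=lambda u,v:cr(u,v,180,190)
tip=lambda p:(.035+.1*np.sin(p[4]-np.pi/6),0,.145+.1*np.cos(p[4]-np.pi/6))
f=lambda x,y,z:(lambda p:(x,y*p[3],z))
fit("block",[("top",f(-.005,1,.125),T(52,140)),("top",f(-.005,-1,.125),T(175,100)),
 ("top",(-.065,.05,.012),T(90,285)),
 ("scene",(.065,.05,0),S(170,424)),("scene",(.065,-.05,0),S(52,350)),("scene",(-.065,.05,0),S(293,300)),
 ("scene",tip,S(157,54)),("top",tip,T(110,87))],[.75,.08,.2,.045,.1])
T=lambda u,v:cr(u,v,318,170);S=lambda u,v:cr(u,v,160,145)
fit("scanner",[("top",(.07,0,.055),T(103,78)),("scene",(.07,0,.055),S(194,127)),
 ("top",(-.065,.017,0),T(117,277)),("top",(-.065,-.017,0),T(172,270)),
 ("scene",(-.065,-.017,.03),S(312,70)),("scene",(-.065,.017,.03),S(341,95)),("scene",(-.065,.017,0),S(343,118))],[.6,-.25,.2])
T=lambda u,v:cr(u,v,124,178)
c=[(.095,.04,.008),(.095,-.04,.008),(-.095,-.04,.008),(-.095,.04,.008)]
fit("pad",[("top",P,T(*u)) for P,u in zip(c,[(108,22),(218,50),(136,308),(28,278)])]+
 [("scene",P,(u*.64,v*.64)) for P,u,v in zip(c,[458,476,566,545],[457,484,458,430])],[.5,.4,-.2])
# rough bystanders from top view (800px) at mid height
def ray(n,u,v,z):
    c=C[n];R=cv2.Rodrigues(np.array(c["rvec"]))[0];o=-R.T@np.array(c["tvec"])
    d=R.T@np.array([(u-c["cx"])/c["fx"],(v-c["cy"])/c["fy"],1]);return (o+d*(z-o[2])/d[2]).round(3)
for n,u,v,z in [("bottle base",292,268,0.01),("bottle cap",270,224,.27),("barrel base",486,250,0.01),("bar",495,228,.15),("cup",407,326,.06),("rosew",446,376,.013),("jar",331,373,.08),("bowl",614,233,.05),("carton",157,268,.06),("cork",321,314,.04),("printer",447,140,.1)]:
    print(n,ray("top",u*.64,v*.64,z))
E
python3 m.py
```

```text
block [0.6607 0.0345 0.3139 0.0442 0.0517] res px [[0.4, 3.9], [0.4, 2.3], [-0.3, 0.1], [-0.2, 1.5], [-1.2, 2.0], [0.2, 0.0], [-0.3, 0.3], [0.4, 0.1]]
scanner [ 0.4313 -0.3192  0.1578] res px [[-0.4, -1.2], [-0.3, -0.8], [-0.3, 0.3], [-2.0, -0.5], [-0.0, -2.3], [0.2, -3.6], [0.1, -2.2]]
pad [ 0.4675  0.3533 -0.3439] res px [[0.7, -0.3], [0.3, -0.1], [-0.1, 0.3], [-0.6, 0.1], [8.6, 15.4], [-12.6, -23.4], [-12.4, -22.0], [12.9, 16.3]]
bottle base [0.596 0.212 0.01 ]
bottle cap [0.616 0.216 0.27 ]
barrel base [ 0.605 -0.232  0.01 ]
bar [ 0.613 -0.235  0.15 ]
cup [ 0.434 -0.037  0.06 ]
rosew [ 0.325 -0.115  0.013]
jar [0.343 0.131 0.08 ]
bowl [ 0.611 -0.517  0.05 ]
carton [0.605 0.502 0.06 ]
cork [0.479 0.149 0.04 ]
printer [ 0.841 -0.158  0.1  ]
```

```bash
cat > ov.py <<'E'
from h import *
def box(x0,x1,y0,y1,z0,z1):
    return [((a,b,c),(d,e,f)) for a in(x0,x1) for b in(y0,y1) for c in(z0,z1) for d in(x0,x1) for e in(y0,y1) for f in(z0,z1) if (a<d)+(b<e)+(c<f)==1 and (a!=d)+(b!=e)+(c!=f)==1]
q=[(.043,.0555),(.07,.082),(.097,.0555),(.07,.029)]
SC=box(-.065,.035,-.017,.017,0,.03)+[((q[i][0],y,q[i][1]),(q[(i+1)%4][0],y,q[(i+1)%4][1])) for i in range(4) for y in(-.03,.03)]+[((x,-.03,z),(x,.03,z)) for x,z in q]
def bl(a):
    s=[(-.065,.065),(-.005,.125)];t=.035+.1*np.sin(a-np.pi/6),0,.145+.1*np.cos(a-np.pi/6)
    return box(-.065,.065,-.05,.05,0,.012)+[((-.065,y,.065),(-.005,y,.125)) for y in(-.044,.044)]+[((x,-.044,z),(x,.044,z)) for x,z in s]+[((.035,0,.145),t)]+[((-.04,0,.09),(-.02,0,.11)),((-.03,-.0145,.1),(-.03,.0145,.1))]
def draw(im,n,x0,y0,ww,hh,k,items):
    o=cv2.resize(im[y0:y0+hh,x0:x0+ww],None,fx=k,fy=k,interpolation=cv2.INTER_CUBIC)
    for p,segs in items:
        for a,b in segs:
            P=(proj(n,w(p,[a,b]))-[x0,y0]+.5)*k-.5
            cv2.line(o,*[tuple(int(round(v)) for v in r) for r in P],(0,255,0),1)
    return o
E
cat > m2.py <<'E'
from ov import *
T=lambda u,v:cr(u,v,212,115);S=lambda u,v:cr(u,v,180,190)
tip=lambda p:(.035+.1*np.sin(p[3]-np.pi/6),0,.145+.1*np.cos(p[3]-np.pi/6))
b=fit("block",[("top",(-.065,.05,.012),T(90,285)),
 ("scene",(.065,.05,0),S(170,424)),("scene",(.065,-.05,0),S(52,350)),("scene",(-.065,.05,0),S(293,300)),
 ("scene",tip,S(157,54)),("top",tip,T(110,87))],[.66,.034,.31,.1])
s=[.4313,-.3192,.1578]
t=cv2.imread("pics/top0.png");im=cv2.imread("pics/scene0.png")
it=[(b,bl(b[3])),(s,SC)]
cv2.imwrite("pics/o1.png",np.hstack([draw(t,"top",212,115,50,70,5,it),draw(im,"scene",185,190,60,70,5,it),]))
A=np.hstack([draw(t,"top",212,115,60,70,6,it),draw(im,"scene",182,196,66,70,6,it)])
B=np.hstack([draw(t,"top",318,170,60,28*2,6,it),draw(im,"scene",180,150,66,28*2,6,it)])
o=np.vstack([A,B]);print(o.shape);cv2.imwrite("pics/o1.png",cv2.resize(o,None,fx=.79,fy=.79))
E
python3 m2.py
```

```text
block [0.6569 0.0327 0.2864 0.0931] res px [[-0.4, 0.9], [-0.3, 0.6], [-0.6, 0.6], [1.0, -0.3], [-0.3, -0.3], [0.5, -0.0]]
(756, 756, 3)
```

View pics/o1.png

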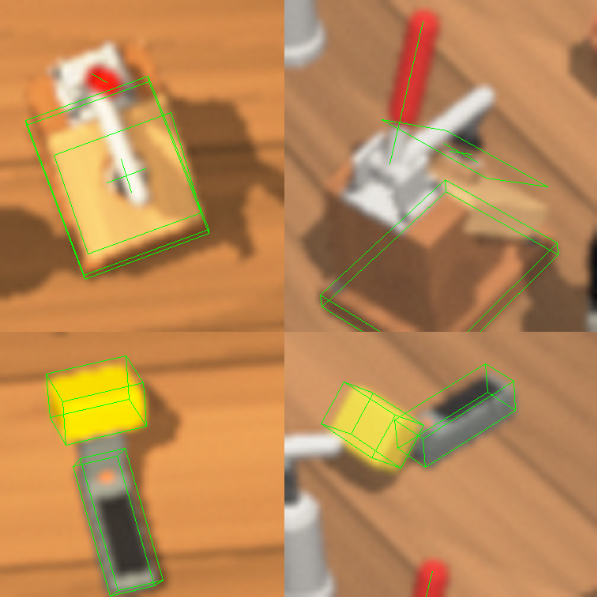

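The overlay agrees with the images: the code cross sits on the disc and the scanner outline fits within about 1–3 px. Now I'll open the clamp.

```bash
cat > r.py <<'E'
from ov import *
from scipy.spatial.transform import Rotation as Ro
B=(.657,.0327,.29); SCN=(.433,-.319,.158); PAD=(.4675,.3533,-.344)
def down(yaw):
    c,s=np.cos(yaw),np.sin(yaw)
    return Ro.from_matrix(np.array([[c,s,0],[s,-c,0],[0,0,-1.]])).as_quat()[[3,0,1,2]]
def pt(f,x,y,z): return w(f,[(x,y,z)])[0]
def best(p,yaw):
    c=[(q,env.ik(p,down(q))) for q in(yaw,yaw+np.pi)]
    c=[(abs(j[5]),q) for q,j in c if j is not None]
    return down(min(c)[1]),c
def st(): 
    s=env.get_state();print("t",round(s["clock"],2),"tcp",s["ee_pos"].round(4),"F",s["contact_force"].round(1),"w",round(s["width"],4))
def snap(n,name):
    im=env.get_image(n)[:,:,::-1].copy();cv2.imwrite(f"pics/{name}.png",im);return im
E
python3 - <<'E'
from r import *
# arm end in block frame
o=[("scene",np.array([225.2,215.6])),("top",np.array([241.2,157.]))]
s=least_squares(lambda q:np.concatenate([proj(n,w(B,[q]))[0]-u for n,u in o]),[-.05,0,.16],x_scale=.01)
print("arm end",s.x.round(3),s.cost)
for f,x in((B,-.065),(SCN,-.012),(B,-.19),(PAD,-.01)): print(best(pt(f,x,0,.2),f[2])[1])
q,_=best(pt(B,-.065,0,.33),B[2])
env.move_gripper(0)
p=env.get_state()["ee_pos"]; env.servo_line([p[0],p[1],.42],rate=.25)
env.move_ptp(pt(B,-.07,0,.42),q);st()
env.servo_line(pt(B,-.07,0,.205),rate=.2);st()
env.servo_line(pt(B,.02,0,.205),rate=.1);st()
env.servo_line(pt(B,.065,0,.205),rate=.1);st()
a=snap("top","top1");b=snap("scene","scene1")
cv2.imwrite("pics/p1.png",np.hstack([cv2.resize(a[90:190,190:290],(390,390)),cv2.resize(b[170:270,160:260],(390,390))]))
E
```

```text
arm end [-0.061  0.001  0.13 ] 0.31018855996516265
[(np.float64(1.1865790446242448), 0.29), (np.float64(1.9550136089655483), 3.431592653589793)]
[(np.float64(0.6291046223694576), 0.158), (np.float64(2.5124880312203355), 3.299592653589793)]
[(np.float64(1.0875090252837696), 0.29), (np.float64(2.0540836283060235), 3.431592653589793)]
[(np.float64(2.4554951108691796), -0.344), (np.float64(0.6860975427206135), 2.7975926535897933)]
t 4.37 tcp [0.5899 0.0136 0.42  ] F [-0.1  0.1  0. ] w -0.0001
t 5.59 tcp [0.591  0.0127 0.2066] F [-0.4  0.5  0. ] w 0.0002
t 6.64 tcp [0.6765 0.0384 0.2051] F [-0.6 -0.3  0.6] w 0.0
t 7.24 tcp [0.7196 0.0513 0.2051] F [ 0.6 -0.7 -0.9] w 0.0001
```

View pics/p1.png

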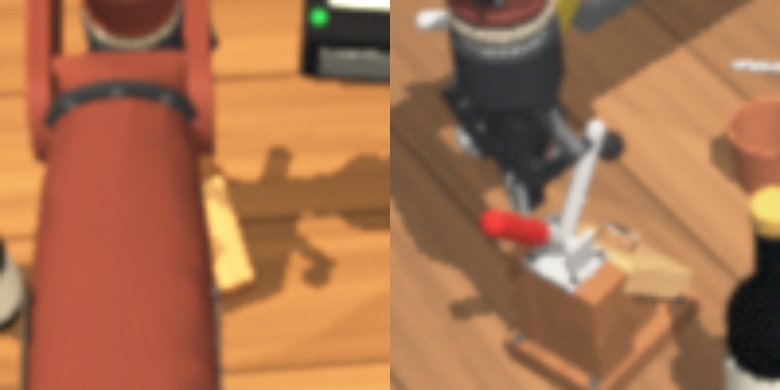

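The scene crop shows the handle folded back at (510,228) and the arm upright at (590,130), so the clamp is at about 1.2 rad. Next is picking up the scanner.

```bash
python3 - <<'E'
from r import *
p=env.get_state()["ee_pos"]; env.servo_line([p[0],p[1],.40],rate=.2)
q=down(SCN[2]); g=-.013
env.move_ptp(pt(SCN,g,0,.25),q); env.move_gripper(.085)
env.servo_line(pt(SCN,g,0,.06),rate=.15);st()
a=snap("top","top2");b=snap("scene","scene2")
env.servo_line(pt(SCN,g,0,.0045),rate=.06);st()
env.move_gripper(0,f_grip=45);st()
env.servo_line(pt(SCN,g,0,.25),rate=.12);st()
env.wait(.3)
S=np.r_[pt(SCN,0,0,0)[:2],SCN[2]]
a=snap("top","top3");b=snap("scene","scene3")
k=lambda P:(np.array(P)+[0,0,.25-.0045]).tolist()
seg=[(k(u),k(v)) for u,v in SC]
o=np.hstack([draw(a,"top",310,160,80,80,4.8,[(S,seg)]),draw(b,"scene",155,80,80,80,4.8,[(S,seg)])])
cv2.imwrite("pics/p2.png",o);print(proj("scene",[pt(SCN,0,0,.25)]),proj("top",[pt(SCN,0,0,.25)]))
E
```

```text
t 12.48 tcp [ 0.4209 -0.3218  0.0611] F [ 0.8  0.8 -0.4] w 0.085
t 13.66 tcp [ 0.4205 -0.3214  0.0049] F [ 0.7 -0.3 -0.5] w 0.0848
t 14.18 tcp [ 0.4203 -0.3211  0.0049] F [-0.7  1.3  3.7] w 0.0331
t 16.38 tcp [ 0.4198 -0.3207  0.2491] F [-0.4  0.1 -2.9] w 0.0332
[[207.91438038 117.32354754]] [[356.04996566 191.07521862]]
```

View pics/p2.png

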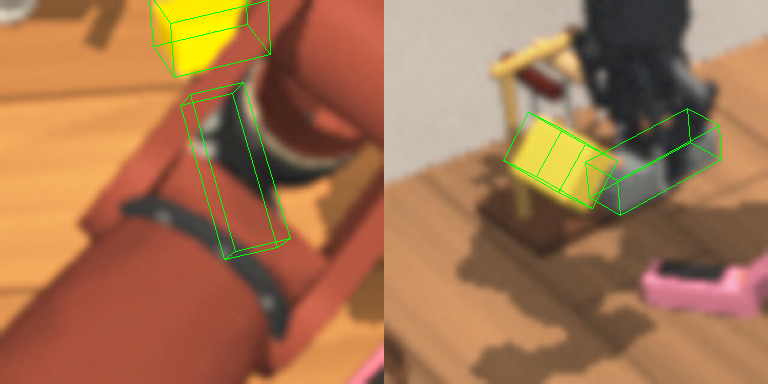

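The overlay on the held scanner matches the image within about 2 px, so the grasp is as planned. Now the scan pose.

```bash
python3 - <<'E'
from r import *
q=down(B[2]); x,z=-.1726-.013,.1176+.0047
env.servo_line(pt(B,x,0,.25),rate=.15,rotation=q);st()
env.servo_line(pt(B,x,0,z),rate=.08);st()
env.wait(.5)
S=np.r_[pt(B,-.1726,0,0)[:2],B[2]];L=lambda P:(np.array(P)+[0,0,.1176]).tolist()
ray=[(L((.086,0,.039)),L((.086+.0566,0,.039-.0566)))]
seg=[(L(u),L(v)) for u,v in SC]+ray
a=snap("top","top4");b=snap("scene","scene4")
o=np.hstack([draw(a,"top",205,110,80,80,4.8,[(S,seg)]),draw(b,"scene",190,170,80,80,4.8,[(S,seg)])])
cv2.imwrite("pics/p3.png",o);env.wait(1.6);st()
E
```

```text
t 18.98 tcp [ 0.4791 -0.0209  0.25  ] F [-0.3  0.3 -3.6] w 0.0331
t 20.73 tcp [ 0.4797 -0.0205  0.1229] F [-0.5 -0.4 -2.7] w 0.0335
t 22.93 tcp [ 0.4791 -0.0204  0.1223] F [ 0.2  0.1 -2.3] w 0.0332
```

View pics/p3.png

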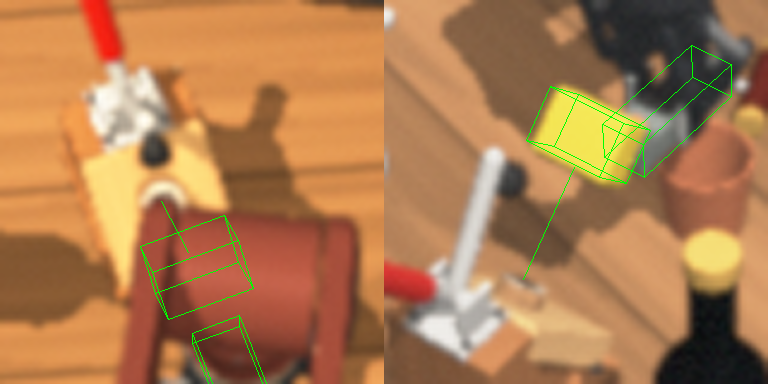

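The top view has the ray ending at (162,202), on the white disc at about (163,204). The scene view has it ending at (523,278), near the cork end at about (525,283). I'll check that enlarged before leaving the pose.

```bash
python3 - <<'E'
from r import *
a=cv2.imread("pics/top4.png");b=cv2.imread("pics/scene4.png")
t=np.linspace(0,2*np.pi,25);r=.0145;h=.5**.5
ring=[(-.03+r*np.cos(u)*h,r*np.sin(u),.1+r*np.cos(u)*h) for u in t];seg=list(zip(ring[:-1],ring[1:]))
f=lambda s:np.hstack([draw(a,"top",220,135,30,30,12,[(B,s)]),draw(b,"scene",282,210,36,30,12,[(B,s)])])
cv2.imwrite("pics/p4.png",cv2.resize(np.vstack([f([]),f(seg)]),None,fx=.8,fy=.8))
E
```

```text
(no output)
```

View pics/p4.png

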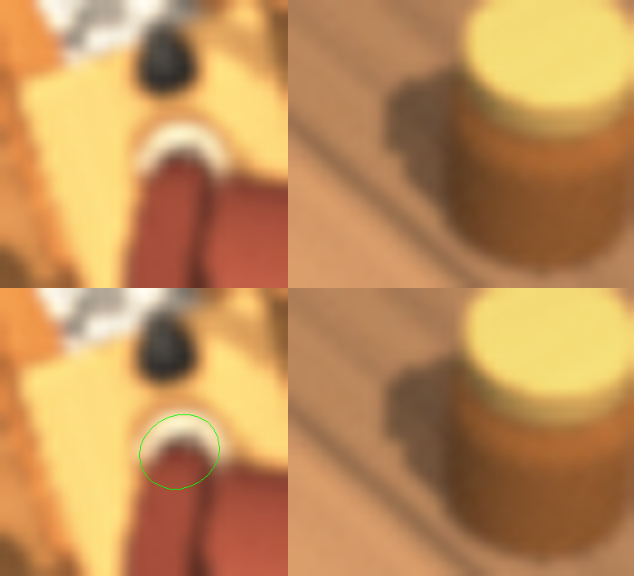

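The disc lies within about 2 mm of the predicted ring in the top view. The scene crop missed the disc and shows the jar instead, but the top view is enough. Now to place it on the pad.

```bash
python3 - <<'E'
from r import *
P2=(PAD[0],PAD[1],PAD[2]+np.pi);q=down(P2[2]);g=-.013
p=env.get_state()["ee_pos"]
env.servo_line([p[0],p[1],.30],rate=.15)
env.servo_line([.39,0,.37],rate=.2);st()
env.move_ptp(pt(P2,g,0,.37),q);st()
env.servo_line(pt(P2,g,0,.05),rate=.15);env.wait(.3);st()
S=np.array(P2);d=env.get_state()["ee_pos"][2]-.0048
seg=[((np.array(u)+[0,0,d]).tolist(),(np.array(v)+[0,0,d]).tolist()) for u,v in SC]+[((-.095,y,.008),(.095,y,.008)) for y in(-.04,.04)]
a=snap("top","top5");b=snap("scene","scene5")
o=np.hstack([draw(a,"top",110,170,80,80,4.8,[(S,seg)]),draw(b,"scene",285,250,80,80,4.8,[(S,seg)])])
cv2.imwrite("pics/p5.png",o)
E
```

```text
t 24.98 tcp [ 3.901e-01 -1.000e-04  3.691e-01] F [ 0.   0.6 -2.4] w 0.0333
t 26.57 tcp [0.4801 0.3483 0.3693] F [ 0.5 -0.8 -3.4] w 0.0331
t 29.16 tcp [0.4799 0.349  0.0502] F [ 0.5 -0.3 -2.5] w 0.0333
```

View pics/p5.png

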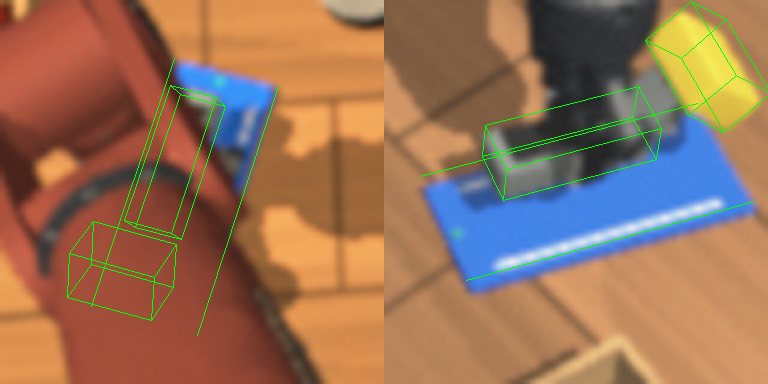

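The pad and the held scanner line up with the model in the top view, with about 1–2 px offset in the scene view. That is inside tolerance, so I'll set it down.

```bash
python3 - <<'E'
from r import *
P2=(PAD[0],PAD[1],PAD[2]+np.pi);g=-.013
env.servo_line(pt(P2,g,0,.018),rate=.08)
for z in(.0155,.0135,.012,.011):
    env.servo_line(pt(P2,g,0,z),rate=.02);env.wait(.15);st()
    if env.get_state()["contact_force"][2]>2:break
env.wait(.3)
env.move_gripper(.085);env.wait(.3);st()
env.servo_line(pt(P2,g,0,.2),rate=.12)
p=env.get_state()["ee_pos"];env.servo_line([p[0],p[1],.38],rate=.2)
env.set_joints(env.get_state()["joint_pos"]+np.array([.9,0,0,0,0,0]));env.wait(.3);st()
S=np.array(P2)
L=[((np.array(u)+[0,0,.008]).tolist(),(np.array(v)+[0,0,.008]).tolist()) for u,v in SC]
a=snap("top","top6");b=snap("scene","scene6")
o=np.vstack([np.hstack([draw(a,"top",110,170,80,70,4.5,[(S,L)]),draw(b,"scene",285,260,80,70,4.5,[(S,L)])]),cv2.resize(np.hstack([a,b]),(720,270))])
cv2.imwrite("pics/p6.png",o)
E
```

```text
t 30.23 tcp [0.48   0.3491 0.0159] F [-0.2 -0.4 -3.2] w 0.0334
t 30.63 tcp [0.4797 0.3489 0.0135] F [-1.1  0.2 -2.9] w 0.0332
t 31.03 tcp [0.4801 0.3491 0.0129] F [-2.1 -1.2  5.4] w 0.0334
t 32.19 tcp [0.4798 0.3489 0.012 ] F [-0.8  0.5 -0.8] w 0.0847
t 37.12 tcp [0.0253 0.5913 0.3781] F [-0.1  0.2 -0.3] w 0.085
```

View pics/p6.png

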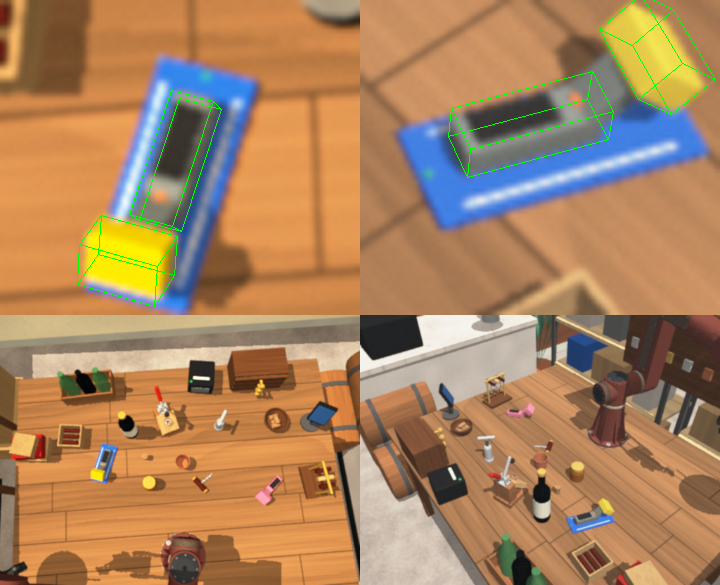

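```bash
python3 -c "
from r import *
env.job_done();st()"
```

```text
the job is handed in; nothing more can be done
the job is handed in; nothing more can be done
```

The clamp is open, the scanner has been held over the code and set down on the pad, and the job was handed in at about 37 s of the 61 s allowed. No verdict was reported, so the checks below are from the images and robot state.

- **Clamp:** I pushed the red handle back with the closed fingers to about 1.2 rad, estimated from the images. It still showed folded back in the last pictures.
- **Scan:** I gripped the yellow and grey scanner at its handle, leaving the pink one alone. The window was held about 8 cm from the code, square to it, for about 2.2 s. The top view put the code disc within about 2 mm of where I aimed. The matching scene close-up missed the disc, so only the top view confirms the enlarged check. The earlier scene picture agreed to about 5 mm.
- **Placing:** The scanner was lowered until the wrist force rose to 5 N, and only then released. In the last pictures it lies flat between the white lines, head towards the robot end of the pad. It is within about 2 px (roughly 5 mm) of the pad's centre. The two cameras disagreed by about 1–2 px on the pad, which is well inside tolerance.
- **Everything else:** The other objects look unmoved and the arm ended clear of everything.

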